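# Jack up the bolt-bin stand and hold it

### The arm

A 7-joint arm with a two-finger parallel gripper is mounted at the origin on the work surface. World frame = base frame: x ahead of the robot, y to its left, z up, the work surface at z = 0. Lengths are in mm, angles in rad, forces in N, time in s.
With the tool pointing down it reaches from about 400 to 875 mm from the base axis. Payload 4.4 kg.
Tool frame: the origin (TCP) lies midway between the tips of the shut fingers; the grasp point (between the pads) lies 19 mm behind it; z points along the fingers, y is the line along which they close (so a half turn about z gives the same grasp; the last joint's range is limited). The gripper opens to 85 mm and grips with 20 to 120 N. Pads are 22 mm wide; open, the fingers measure 114 mm over their backs; the gripper's body (76 mm by 85 mm) begins 54 mm behind the grasp point. The pads swing forward as they close: fully open they stand 13 mm farther back than shut.
Start: joints at [-1.347, 0.628, 0.038, 1.517, -0.027, 0.996, -0.02], TCP at [185.72, 622.917, 231.313] pointing down, gripper open.
Joint ranges: [-3.06, 3.06], [-0.37, 2.12], [-1.25, 1.32], [0.18, 2.47], [-1.1, 4.24], [0.23, 1.98], [-2.94, 2.94]. Speed limits (rad/s): [2.57, 2.57, 3.14, 3.14, 3.14, 3.14, 3.14].

### API

Orientations are given as [roll, pitch, yaw] about the fixed x, y, z axes, in that order (R = Rz(yaw) Ry(pitch) Rx(roll)).
In Python, from cell import ctrl, get_image, get_calibration gives the robot as it stands.
- The arm moves only by the shell command python3 -m creep 'ROWS'. ROWS is JSON, a list of rows, each an object of numbers: "dx", "dy", "dz": the shift along the world's x, y, z normalised to -1 to 1, where 1 is 0.4 m; "rx", "ry", "rz": the turn, a rotation vector about the world's x, y, z normalised to -1 to 1, where 1 is 2 pi rad; "grip": the closure, from -1 (fully open) to 1 (shut). A call has exactly 5 rows; each row is the pose to reach, as a shift and turn from the pose commanded when the call began, turning the shorter way round; what a row does not reach only later rows make up. A row lasts 1/8 s, in which the tool goes at most 62.5 mm and 10.7 degrees, less where a joint would pass 70% of its speed; a pose out of reach is approached as far as the arm can. A call with a number of a shift or a turn outside -1 to 1 is refused whole. A call with a gripper value outside its range is refused whole. The fingers move at their own pace and stop on an object; the grip force is fixed at half the most. Time passes only in rows, so rows that repeat a pose let the fingers close, or fill a call up. It gives the time, the measured TCP pose, the force, the opening and the grip force at its end, in the units of the state.
- ctrl.read_state(): the state, without advancing time (a new reading comes with each control period).
- get_image(name): name is "side" or "top" or "wrist"; returns the picture (480x640x3 uint8, red, green, blue); there is no depth.
- get_calibration(name): a dict with "mtx" (3x3 intrinsics, pixels), "distortion" ([k1, k2, p1, p2, k3] as OpenCV has them; the pictures are not rectified), "world_from_camera" (4x4, takes a point from camera to world coordinates). Camera axes: x right, y down, z forward; pixel columns grow to the right and rows downward; lengths in mm; the calibration is good to about 2 mm. A picture is of the moment at which its call begins: read the wrist's pose just before it. get_calibration takes no time and is no camera call; for the wrist camera it gives the pose at the moment of the call.
- ctrl.finish_job(): hands the job in; it is judged then, once.
The state is a dict: "clock": time; "qpos": joint angles; "qd": joint speeds; "tau": joint torques, N m; "eef_pos": TCP position; "tool_rot": TCP orientation; "force": force on the tool from outside, world axes, zero at the start; "torque": the same for the moment, N m; "width": finger opening in mm; "gripper_force": force on a finger pad.
Only numpy, scipy, OpenCV 4.12 (cv2) and the standard library are available. Lean on these libraries where they do the work, as an engineer would, in place of code of your own. Each camera call takes 0.05 s, during which the arm holds its last target. There are 200 camera calls.

### The job

Set the little red lever jack flat on the bench with its saddle centred under the yellow lift pad of the blue bolt-bin stand, then pump the orange-tipped handle once as a trial: all the way down so that the stand's near feet leave the bench, and back up until the handle is fully raised again and the stand is back on its feet. Then press the handle all the way down a second time and finish while still holding it down, with the jack alone carrying the raised side, so that a colleague can change the feet. Do not shove the stand along the bench, and leave the spray can, grease tin and wrench alone.

Things in the scene. Friction and masses are not known exactly. Their poses are not given: they have to be found in the camera images.
- jack: Loose red lever jack, 0.87 kg. Origin: on its underside, below the middle of the grip tower. +x points from tower to saddle, the handle runs back along -x, z up. Base plate 200 x 80 x 10 mm (x -125 to +75, y +-40). The tower is a solid block, 26 mm in x, 30 mm in y, its top 130 mm above the bench: take it near its top, from above, across its 30 mm. Saddle column at x = +50 mm.
- saddle_top (a point): Centre of the top face of the jack's round steel saddle, 40 mm diameter, at x = +50, y = 0 in the jack's frame; 72 mm above the bench with the handle up, 106 mm with the handle fully down (it rises 52.3 mm per rad of handle, driven by the handle).
- saddle: The moving saddle disc and ram of the jack (origin = centre of the top face, same point as saddle_top).
- handle (a joint): Handle angle, rad: 0 = fully raised (a spring returns it there when let go), 0.65 = fully down at its stop. Hinge along the jack's y, at x = -4, z = 100 mm in the jack's frame; the handle's centre line runs back (-x) from it, 0.38 rad above level at 0, 0.27 rad below level at 0.65. Pressing it takes about 3 to 5 N free, up to 12 N lifting the stand; it does not stay down by itself.
- handle_pad (a point): Centre of the top face of the orange press pad at the handle's end: 36 mm along x 34 mm across x 12 mm thick, its middle 105 mm from the hinge, this point 6 mm above the handle's centre line. 145 mm above the bench with the handle up, 78 mm fully down. It lies above the base plate, so pressing down does not tip the jack.
- bin_stand: Loose blue low bolt-bin stand, tray 200 (x) x 300 (y) mm, floor at 60 mm, rim at 120 mm, on four legs with black feet, about 1.9 kg (varies). Origin: centre between the feet, at bench level. Its -x side carries the lift pad; z up. The jack comes in from that side, its +x along the stand's +x.
- pad_slide: The yellow-plated bracket clamped to the rail on the stand's -x side (origin on the stand's centre line, shifted along the stand's y by the bracket's position; its frame is parallel to the stand's). Too stiff to move by hand.
- lift_pad (a point): Lift point: centre of the UNDERSIDE of the yellow plate (black dot on top), 86 mm above the bench, 14 mm above the lowered saddle. The plate is 8 mm thick and 44 mm wide (stand y), its outer edge 22 mm from this point. It lies at x = -150 mm in the stand's frame, 50 mm out from the tray wall, at a different place along the rail each time (up to 40 mm either way).
- near_foot_a (a point): Underside centre of the near foot at the stand's x = -90, y = +135 mm.
- near_foot_b (a point): Underside centre of the near foot at the stand's x = -90, y = -135 mm.
- far_edge (a point): Bench-level point midway between the two far feet (stand's x = +90 mm), about which the stand tips.
- spray_can: Bystander: white and red spray can, 66 mm diameter, 190 mm tall, upright; origin under its centre.
- grease_tin: Bystander: green tin with steel lid, 84 mm diameter, 85 mm tall, upright; origin under its centre.
- wrench: Bystander: steel wrench 190 mm long, lying flat; origin under its middle.
There are look-alikes about, which are no part of the job. Of the things like the jack, leave any that is brown or white; of the rest the larger one is meant.

How it is judged (in metres and radians):
On the way, in this order (a step that is already met when the one before it is completed fails the run):
1. the jack stands flat on the bench, handle up, its saddle centred under the lift pad (horizontal distance between saddle_top and lift_pad below 0.014 m and height (world z) of jack below 0.006 m and angle between jack's own z axis and vertical below 0.06 rad and value of joint handle below 0.1 rad and linear speed of jack below 0.03 m/s), for 0.2 s.
2. trial stroke: the handle is fully down and both near feet are off the bench (value of joint handle above 0.56 rad and horizontal distance between saddle_top and lift_pad below 0.014 m and height (world z) of jack below 0.006 m and angle between jack's own z axis and vertical below 0.06 rad and height (world z) of each of near_foot_a, near_foot_b above 0.006 m and contact force between saddle and pad_slide above 2 N), for 0.1 s.
3. the handle is fully up again and the stand is back on its feet (value of joint handle below 0.1 rad and height (world z) of each of near_foot_a, near_foot_b below 0.003 m and contact force between saddle and pad_slide below 0.5 N), for 0.1 s.
At the end, for the whole second after the job is handed in: Fingers hold the handle down (over 0.56 rad, 1.5 N); jack flat on the bench, saddle within 14 mm of the lift pad's centre and carrying it (over 2 N); both near feet over 6 mm up, far feet down; robot off the stand; all at rest (all of step 2 and contact force between the fingers and jack above 1.5 N and height (world z) of far_edge below 0.004 m and contact force between each of the arm, the fingers and bin_stand below 0.5 N and linear speed of each of bin_stand, jack below 0.03 m/s); the arm keeps its last pose, push and grip.
It fails at once if the stand is shoved along the bench (far feet over 25 mm from their place) (distance of far_edge from where it was at the start of the episode above 0.025 m).
It fails at once if the spray can, grease tin or wrench is moved (over 15 mm) or a can tipped (distance of any of spray_can, grease_tin, wrench from where it was at the start of the episode above 0.015 m or angle between any of spray_can, grease_tin's own z axis and vertical above 0.2 rad).
It also fails if it takes over 54 s, if anything falls off the work surface, if the arm or the gripper's body presses on something with over 40 N, if the wrist force passes 120 N, or if a joint passes its speed limit or range.

## Working session

There is one attempt and no reset: what is moved stays moved. The work goes in short steps, Python scripts to look and compute and a shell command to move; the robot and the scene stay as the last step left them, time stands still between calls to the robot, and variables do not carry over. Pictures are saved under pics/ and viewed, at most 10 in all, crops included, and the job is handed in when it is done.

```bash
mkdir -p pics; ls; cat > h.py <<'E'
from cell import ctrl,get_image,get_calibration
import numpy as np,cv2
def snap(n,f=None):
    c=get_calibration(n); im=get_image(n); np.save(f'pics/{n}.npy',c,allow_pickle=True)
    cv2.imwrite(f'pics/{f or n}.png',im[:,:,::-1]); return im,c
def px(c,uv,z):
    uv=np.array(uv,float).reshape(-1,1,2)
    r=cv2.undistortPoints(uv,np.array(c['mtx']),np.array(c['distortion'])).reshape(-1,2)
    T=np.array(c['world_from_camera']); d=np.c_[r,np.ones(len(r))]@T[:3,:3].T; o=T[:3,3]
    z=np.broadcast_to(z,len(d)); return o+d*((z-o[2])/d[:,2])[:,None]
def proj(c,P):
    T=np.linalg.inv(np.array(c['world_from_camera'])); P=np.array(P,float).reshape(-1,3)
    return cv2.projectPoints(P,cv2.Rodrigues(T[:3,:3])[0],T[:3,3],np.array(c['mtx']),np.array(c['distortion']))[0].reshape(-1,2)
def load(n): return np.load(f'pics/{n}.npy',allow_pickle=True).item()
E
python3 - <<'E'
from h import *
for n in('top','side'):
    im,c=snap(n,n+'0'); print(n,np.round(c['world_from_camera'],2))
print(ctrl.read_state())
E
```

```text
pics
top [[ 2.00000e-02 -9.80000e-01  2.10000e-01  2.93400e+02]
 [-1.00000e+00 -2.00000e-02  1.00000e-02  7.06300e+01]
 [-0.00000e+00 -2.10000e-01 -9.80000e-01  1.08346e+03]
 [ 0.00000e+00  0.00000e+00  0.00000e+00  1.00000e+00]]
side [[ 9.5000e-01 -2.0000e-01  2.4000e-01  2.6264e+02]
 [-3.1000e-01 -5.5000e-01  7.7000e-01 -7.5145e+02]
 [-2.0000e-02 -8.1000e-01 -5.9000e-01  7.3280e+02]
 [ 0.0000e+00  0.0000e+00  0.0000e+00  1.0000e+00]]
{'clock': 0.1, 'qpos': array([-1.34679354,  0.62925673,  0.03845356,  1.51822649, -0.02696231,
        0.99625821, -0.02000749]), 'qd': array([-0.00173339, -0.00289347, -0.00139118, -0.00121235,  0.00181456,
       -0.00164575, -0.00082946]), 'tau': array([ 2.98297506e-03, -5.64526677e+01,  1.23050261e+00, -1.93973047e+01,
        1.13202029e-02,  5.43836519e-03,  2.57491308e-05]), 'eef_pos': array([185.58170751, 622.39881567, 230.49246061]), 'tool_rot': array([-3.13996281e+00,  5.19908035e-05,  2.85179675e+00]), 'force': array([ 0.83262297, -0.07220483, -0.63748141]), 'torque': array([ 0.02636429,  0.05257974, -0.01296352]), 'gripper_force': 0.0, 'width': 85.2559849330164}
```

View pics/top0.png

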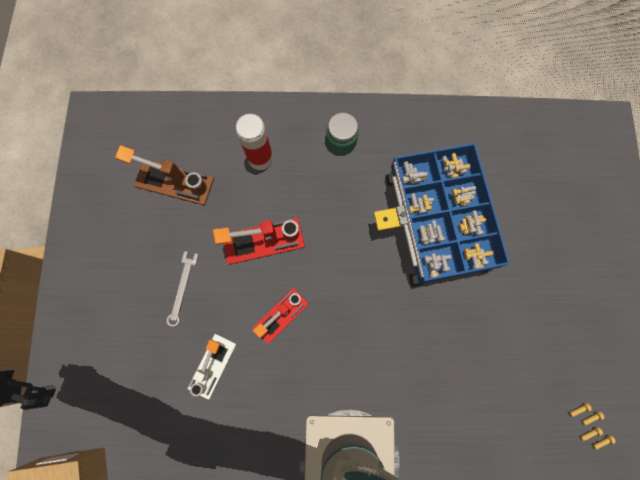

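View pics/side0.png

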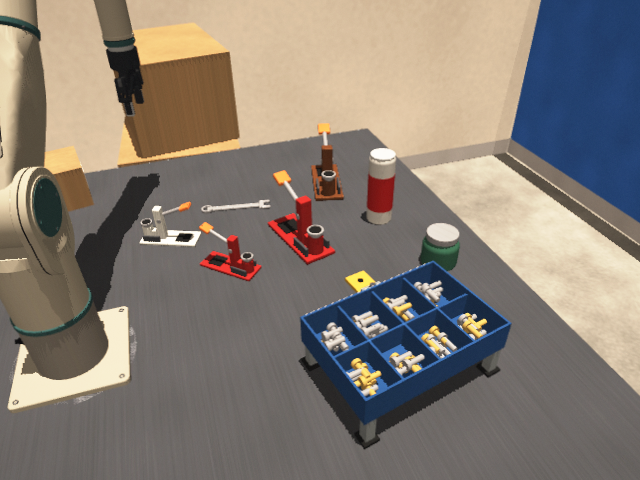

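The top view shows these jack candidates: brown (175,180), large red (262,238), small red (280,315) and white (212,367). I choose the large red one at (262,238). The stand's yellow pad is at (386,219). I'll check both in one enlarged crop.

```bash
python3 - <<'E'
from h import *
im=cv2.imread('pics/top0.png')
a=cv2.resize(im[205:275,205:315],None,fx=7,fy=7,interpolation=cv2.INTER_CUBIC)[:, :770]
b=im[140:300,370:520]
b1=cv2.resize(im[205:235,370:415],None,fx=7,fy=7,interpolation=cv2.INTER_CUBIC)
o=np.zeros((600,800,3),np.uint8); o[:400,:770]=a[:400]; 
o=np.zeros((600,800,3),np.uint8)
a=cv2.resize(im[205:275,205:315],None,fx=5,fy=5,interpolation=cv2.INTER_CUBIC); o[:350,:550]=a
b=cv2.resize(im[205:235,368:418],None,fx=5,fy=5,interpolation=cv2.INTER_CUBIC); o[:150,550:800]=b
c=cv2.resize(im[140:290,378:428],None,fx=3,fy=3,interpolation=cv2.INTER_CUBIC); o[150:600,650:800]=c
cv2.imwrite('pics/crop1.png',o)
E
```

```text
(no output)
```

View pics/crop1.png

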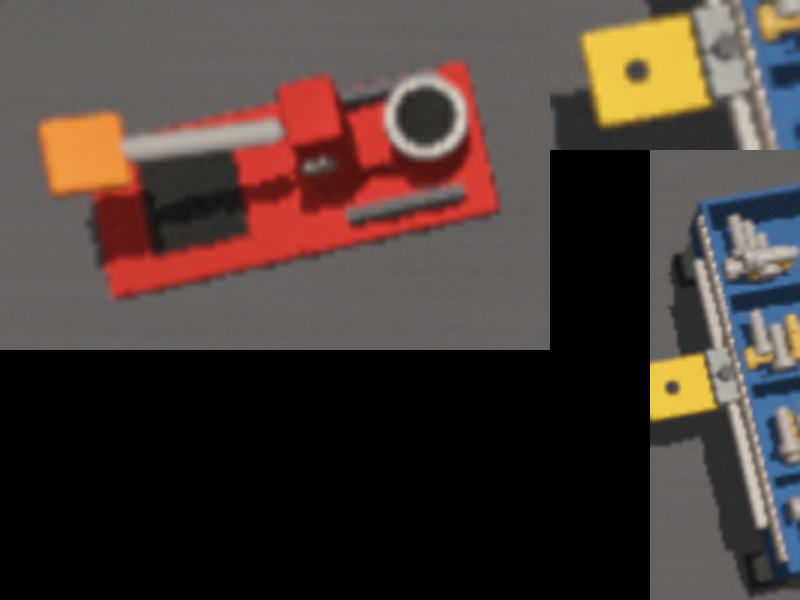

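```bash
python3 - <<'E'
from h import *
c=load('top')
f=lambda p,z,x0=205,y0=205:px(c,[((u+.5)/5-.5+x0,(v+.5)/5-.5+y0) for u,v in p],z)[:,:2]
s=f([(426,115)],72)[0];t=f([(280,85),(328,76),(345,132),(292,142)],130);h=f([(40,123),(120,113),(130,187),(53,193)],145).mean(0)
b=f([(465,62),(497,210),(118,298)],10)
tc=t.mean(0);print('sad',s,'tower',tc,'hpad',h);print('base',b)
ang=lambda v:np.arctan2(v[1],v[0])
print('yaw t-s',ang(s-tc),'h-s',ang(s-h),'base',ang(b[1]-b[2]),ang(b[0]-b[1])-np.pi/2,'|ts|',np.linalg.norm(s-tc))
p=f([(33,37),(143,13),(162,104),(53,127)],94,368);d=f([(87,70)],94,368)[0]
print('pad',d,p.mean(0),p,'yaw',ang(p[1]-p[0]),ang(p[2]-p[3]),ang(p[0]-p[3])-np.pi/2)
r=px(c,[(396,157),(475,147),(506,264),(416,284)],120)[:,:2];print(r,ang(r[1]-r[0]),ang(r[0]-r[3])-np.pi/2,ang(r[1]-r[2])-np.pi/2)
print('can',px(c,[(260,163)],0),'tin',px(c,[(342,140)],0),'wr',px(c,[(190,255),(173,320)],0))
E
```

```text
sad [540.62800007 150.18041458] tower [528.42557119 197.7932506 ] hpad [502.14520156 295.51684691]
base [[584.10698743 136.03543951]
 [507.13062747 117.50304999]
 [458.39367993 306.56082402]]
yaw t-s -1.319911701280001 h-s -1.3119521984277325 base -1.3185007135478324 -1.334538251417852 |ts| 49.151616704798236
pad [561.4425331  -75.45984091] [561.53721549 -80.57524664] [[ 577.10835956  -50.05348057]
 [ 590.0041904  -102.49393504]
 [ 545.58910772 -110.62956622]
 [ 533.44720426  -59.12400471]] yaw -1.3296671918006164 -1.3392835336996272 -1.3659618465440706
[[ 706.59923578  -99.98424062]
 [ 737.14101978 -291.44883856]
 [ 453.68438324 -345.70491181]
 [ 405.02846524 -139.1182036 ]] -1.412612422201444 -1.4417503634062212 -1.381675090818175
can [[734.01837229 241.62608515   0.        ]] tin [[804.18835758  23.62143009   0.        ]] wr [[481.56559997 408.37095386   0.        ]
 [317.19771375 437.92701412   0.        ]]
```

The crop confirms the large red jack: saddle ring at crop (426,115), tower top at (311,109), orange pad at (84,153). The yellow plate's black dot is at crop (637,70). I'll start the approach and refine the stand's yaw afterwards.

```bash
python3 -m creep '[{"dx":0.1,"dy":-0.12,"rz":-0.02,"grip":-1},{"dx":0.2,"dy":-0.24,"rz":-0.04,"grip":-1},{"dx":0.3,"dy":-0.36,"rz":-0.06,"grip":-1},{"dx":0.4,"dy":-0.49,"rz":-0.08,"grip":-1},{"dx":0.49,"dy":-0.605,"rz":-0.1,"grip":-1}]'
python3 - <<'E'
from h import *
c=load('top');ang=lambda v:np.arctan2(v[1],v[0])
for p,z in(([(389,180),(414.7,280)],5),([(394.7,178.3),(414.7,265)],90)):
    r=px(c,p,z)[:,:2];print(r,ang(r[0]-r[1])-np.pi/2)
cs=load('side')
# side check: pad dot, saddle
print(px(cs,[(360.5,281)],94),px(cs,[(316,231.5)],72))
print(proj(cs,[[561.4,-75.5,94],[540.6,150.2,72]]))
E
```

```text
[[ 690.73143845 -100.56779694]
 [ 428.32123623 -161.1402291 ]] -1.3439387510970193
[[ 664.06879794 -100.98994269]
 [ 452.61744547 -143.7418352 ]] -1.3713025046126484
[[562.30590477 -78.73962088  94.        ]] [[541.97186071 140.44671124  72.        ]]
[[359.44421892 280.07973382]
 [314.13807961 229.34675489]]$[0]: bad value
```

```bash
python3 -m creep '[{"dx":0.1,"dy":-0.12,"dz":0,"rx":0,"ry":0,"rz":-0.02,"grip":-1},{"dx":0.2,"dy":-0.24,"dz":0,"rx":0,"ry":0,"rz":-0.04,"grip":-1},{"dx":0.3,"dy":-0.36,"dz":0,"rx":0,"ry":0,"rz":-0.06,"grip":-1},{"dx":0.4,"dy":-0.49,"dz":0,"rx":0,"ry":0,"rz":-0.08,"grip":-1},{"dx":0.49,"dy":-0.605,"dz":0,"rx":0,"ry":0,"rz":-0.1,"grip":-1}]'
```

```text
clock: 0.72
eef_pos: [382.7, 379.0, 231.2]
tool_rot: [-3.141, 0.0, 2.219]
force: [0.8, -0.2, -0.5]
width: 85.5
gripper_force: 0.0
```

```bash
python3 -m creep '[{"dx":0.1,"dy":-0.12,"dz":0,"rx":0,"ry":0,"rz":-0.02,"grip":-1},{"dx":0.2,"dy":-0.24,"dz":0,"rx":0,"ry":0,"rz":-0.04,"grip":-1},{"dx":0.3,"dy":-0.36,"dz":-0.02,"rx":0,"ry":0,"rz":-0.055,"grip":-1},{"dx":0.366,"dy":-0.457,"dz":-0.05,"rx":0,"ry":0,"rz":-0.0635,"grip":-1},{"dx":0.366,"dy":-0.457,"dz":-0.05,"rx":0,"ry":0,"rz":-0.0635,"grip":-1}]'
python3 - <<'E'
from h import *
s=ctrl.read_state();print(s['eef_pos'],s['tool_rot'])
im,c=snap('wrist','w1');print(proj(c,[[528.2,198.2,130],[540.6,150.2,72]]),np.round(c['world_from_camera'],2))
E
```

```text
clock: 1.35
eef_pos: [529.7, 192.8, 210.3]
tool_rot: [-3.14, 0.003, 1.816]
force: [-0.1, 0.8, 0.6]
width: 85.7
gripper_force: 0.0
[529.71834738 192.80881178 210.34550536] [-3.14027977  0.00330054  1.81630101]
[[314.13002762 246.19303542]
 [315.10201909 288.81840029]] [[ 9.7000e-01  2.3000e-01  7.0000e-02  5.1316e+02]
 [ 2.4000e-01 -9.3000e-01 -2.7000e-01  2.6316e+02]
 [-0.0000e+00  2.8000e-01 -9.6000e-01  3.5214e+02]
 [ 0.0000e+00  0.0000e+00  0.0000e+00  1.0000e+00]]
```

View pics/w1.png

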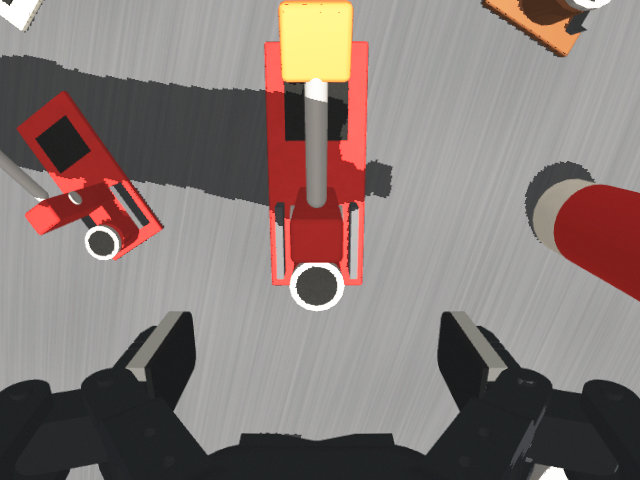

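The wrist view shows the saddle at (317,287), predicted at (315,289). The handle is at column 316 and the jack is square to the gripper, so the measurement holds. Descending.

```bash
python3 -m creep '[{"dx":0,"dy":0,"dz":0,"rx":0,"ry":0,"rz":0,"grip":-1},{"dx":0,"dy":0,"dz":-0.06,"rx":0,"ry":0,"rz":0,"grip":-1},{"dx":0,"dy":0,"dz":-0.12,"rx":0,"ry":0,"rz":0,"grip":-1},{"dx":0,"dy":0,"dz":-0.14,"rx":0,"ry":0,"rz":0,"grip":-1},{"dx":0,"dy":0,"dz":-0.14,"rx":0,"ry":0,"rz":0,"grip":-1}]'
```

```text
clock: 2.02
eef_pos: [527.6, 199.1, 155.3]
tool_rot: [-3.141, -0.0, 1.826]
force: [0.2, 0.5, 0.3]
width: 85.5
gripper_force: 0.0
```

```bash
python3 -m creep '[{"dx":0,"dy":0,"dz":-0.05,"rx":0,"ry":0,"rz":0,"grip":-1},{"dx":0,"dy":0,"dz":-0.1,"rx":0,"ry":0,"rz":0,"grip":-1},{"dx":0,"dy":0,"dz":-0.145,"rx":0,"ry":0,"rz":0,"grip":-1},{"dx":0,"dy":0,"dz":-0.145,"rx":0,"ry":0,"rz":0,"grip":-1},{"dx":0,"dy":0,"dz":-0.145,"rx":0,"ry":0,"rz":0,"grip":0}]'
python3 -m creep '[{"dx":0,"dy":0,"dz":0,"rx":0,"ry":0,"rz":0,"grip":1},{"dx":0,"dy":0,"dz":0,"rx":0,"ry":0,"rz":0,"grip":1},{"dx":0,"dy":0,"dz":0,"rx":0,"ry":0,"rz":0,"grip":1},{"dx":0,"dy":0,"dz":0,"rx":0,"ry":0,"rz":0,"grip":1},{"dx":0,"dy":0,"dz":0,"rx":0,"ry":0,"rz":0,"grip":1}]'
```

```text
clock: 2.65
eef_pos: [528.9, 198.5, 98.5]
tool_rot: [3.14, -0.0, 1.825]
force: [0.2, -0.5, -0.7]
width: 69.9
gripper_force: 0.0
clock: 3.28
eef_pos: [528.4, 198.2, 98.1]
tool_rot: [3.141, -0.0, 1.824]
force: [-2.5, -0.9, 5.6]
width: 29.0
gripper_force: 61.4
```

```bash
python3 -m creep '[{"dx":0,"dy":0,"dz":0.01,"rx":0,"ry":0,"rz":0,"grip":1},{"dx":0,"dy":0,"dz":0.02,"rx":0,"ry":0,"rz":0,"grip":1},{"dx":0,"dy":-0.02,"dz":0.02,"rx":0,"ry":0,"rz":-0.002,"grip":1},{"dx":0.01,"dy":-0.07,"dz":0.02,"rx":0,"ry":0,"rz":-0.0045,"grip":1},{"dx":0.02,"dy":-0.14,"dz":0.02,"rx":0,"ry":0,"rz":-0.0045,"grip":1}]'
python3 -m creep '[{"dx":0.01,"dy":-0.08,"dz":0,"rx":0,"ry":0,"rz":0,"grip":1},{"dx":0.02,"dy":-0.16,"dz":0,"rx":0,"ry":0,"rz":0,"grip":1},{"dx":0.025,"dy":-0.22,"dz":0,"rx":0,"ry":0,"rz":0,"grip":1},{"dx":0.0275,"dy":-0.26,"dz":0,"rx":0,"ry":0,"rz":0,"grip":1},{"dx":0.0275,"dy":-0.26,"dz":0,"rx":0,"ry":0,"rz":0,"grip":1}]'
python3 - <<'E'
from h import *
s=ctrl.read_state();print(s['eef_pos'],s['tool_rot'])
im,c=snap('top','top1');i2,c2=snap('side','side1')
o=np.zeros((600,800,3),np.uint8)
o[:300,:400]=cv2.resize(im[180:280,280:413][:,:133],(400,300),interpolation=cv2.INTER_CUBIC)[:,:,::-1]
o[:480,400:800]=cv2.resize(i2[170:350,250:400],(400,480),interpolation=cv2.INTER_CUBIC)[:,:,::-1]
cv2.imwrite('pics/c2.png',o)
E
```

```text
clock: 3.9
eef_pos: [536.3, 140.5, 105.1]
tool_rot: [-3.141, 0.001, 1.796]
force: [0.6, 0.4, -8.7]
width: 29.2
gripper_force: 59.9
clock: 4.53
eef_pos: [547.1, 35.6, 105.3]
tool_rot: [-3.141, 0.001, 1.792]
force: [0.3, 0.4, -8.4]
width: 29.6
gripper_force: 59.9
[547.08300867  35.60593082 105.30180659] [-3.14129723e+00  1.03163038e-03  1.79237412e+00]
```

View pics/c2.png

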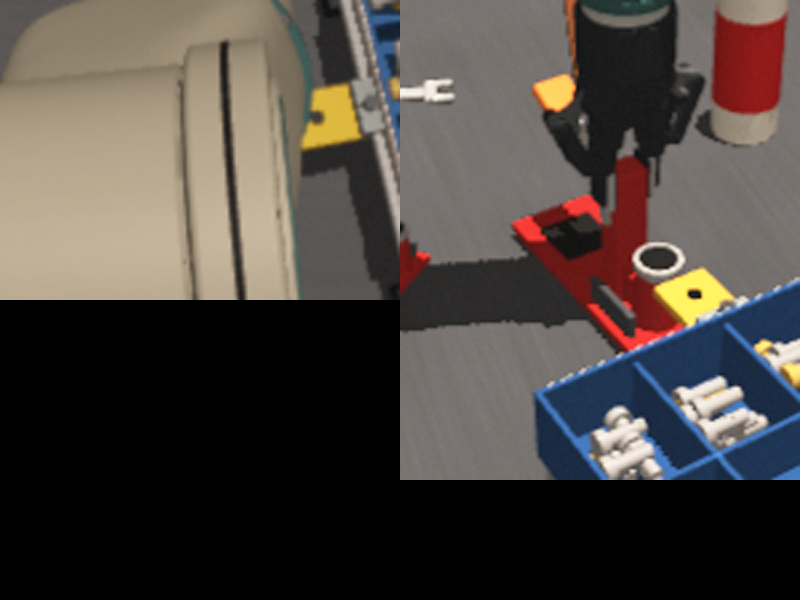

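```bash
python3 - <<'E'
from h import *
c=load('side')
s,d=px(c,[(346.4,266.8)],79)[0],px(c,[(359.9,279.9)],94)[0]
e=np.array([547.08,35.6]);y=-1.345
print('side saddle',s,'expected',e+50*np.array([np.cos(y),np.sin(y)]),'dot',d)
u=np.array([np.cos(y),np.sin(y)]);g=(d-s)[:2];print('gap',g,'along',g@u)
E
```

```text
side saddle [558.831451   -11.52799429  79.        ] expected [558.2741273  -13.13080662] dot [562.4478978  -75.30133958  94.        ]
gap [  3.6164468  -63.77334529] along 62.96419045582973
```

```bash
python3 -m creep '[{"dx":0.003,"dy":-0.06,"dz":0,"rx":0,"ry":0,"rz":0,"grip":1},{"dx":0.006,"dy":-0.11,"dz":0,"rx":0,"ry":0,"rz":0,"grip":1},{"dx":0.009,"dy":-0.15,"dz":0,"rx":0,"ry":0,"rz":0,"grip":1},{"dx":0.0105,"dy":-0.174,"dz":0,"rx":0,"ry":0,"rz":0,"grip":1},{"dx":0.0105,"dy":-0.174,"dz":0,"rx":0,"ry":0,"rz":0,"grip":1}]'
python3 -m creep '[{"dx":0,"dy":0,"dz":0,"rx":0,"ry":0,"rz":0,"grip":1},{"dx":0,"dy":0,"dz":0,"rx":0,"ry":0,"rz":0,"grip":1},{"dx":0,"dy":0,"dz":0,"rx":0,"ry":0,"rz":0,"grip":1},{"dx":0,"dy":0,"dz":0,"rx":0,"ry":0,"rz":0,"grip":1},{"dx":0,"dy":0,"dz":0,"rx":0,"ry":0,"rz":0,"grip":1}]'
```

```text
clock: 5.25
eef_pos: [551.4, -31.8, 105.3]
tool_rot: [3.142, -0.0, 1.795]
force: [-1.3, 0.3, -8.2]
width: 29.1
gripper_force: 60.0
clock: 5.88
eef_pos: [551.3, -31.4, 105.3]
tool_rot: [-3.142, -0.0, 1.796]
force: [-0.1, -0.2, -8.7]
width: 29.0
gripper_force: 60.0
```

```bash
python3 -m creep '[{"dx":0,"dy":0,"dz":-0.008,"rx":0,"ry":0,"rz":0,"grip":1},{"dx":0,"dy":0,"dz":-0.014,"rx":0,"ry":0,"rz":0,"grip":1},{"dx":0,"dy":0,"dz":-0.019,"rx":0,"ry":0,"rz":0,"grip":1},{"dx":0,"dy":0,"dz":-0.019,"rx":0,"ry":0,"rz":0,"grip":1},{"dx":0,"dy":0,"dz":-0.019,"rx":0,"ry":0,"rz":0,"grip":1}]'
python3 -m creep '[{"dx":0,"dy":0,"dz":0,"rx":0,"ry":0,"rz":0,"grip":0.3},{"dx":0,"dy":0,"dz":0,"rx":0,"ry":0,"rz":0,"grip":-0.2},{"dx":0,"dy":0,"dz":0,"rx":0,"ry":0,"rz":0,"grip":-0.2},{"dx":0,"dy":0,"dz":0,"rx":0,"ry":0,"rz":0,"grip":-0.2},{"dx":0,"dy":0,"dz":0.05,"rx":0,"ry":0,"rz":0,"grip":-0.2}]'
```

```text
clock: 6.5
eef_pos: [551.2, -31.6, 98.2]
tool_rot: [-3.142, -0.0, 1.796]
force: [-1.8, 0.2, 1.3]
width: 29.3
gripper_force: 61.1
clock: 7.12
eef_pos: [550.4, -31.4, 116.9]
tool_rot: [-3.139, -0.001, 1.796]
force: [0.2, 0.2, 0.4]
width: 51.4
gripper_force: 0.0
```

```bash
python3 -m creep '[{"dx":0,"dy":0,"dz":0.1,"rx":0,"ry":0,"rz":0,"grip":-0.2},{"dx":0,"dy":0,"dz":0.18,"rx":0,"ry":0,"rz":0,"grip":1},{"dx":-0.02,"dy":0.1,"dz":0.18,"rx":0,"ry":0,"rz":0,"grip":1},{"dx":-0.055,"dy":0.242,"dz":0.18,"rx":0,"ry":0,"rz":0,"grip":1},{"dx":-0.055,"dy":0.242,"dz":0.18,"rx":0,"ry":0,"rz":0,"grip":1}]'
python3 -m creep '[{"dx":0,"dy":0,"dz":-0.02,"rx":0,"ry":0,"rz":0,"grip":1},{"dx":0,"dy":0,"dz":-0.04,"rx":0,"ry":0,"rz":0,"grip":1},{"dx":0,"dy":0,"dz":-0.04,"rx":0,"ry":0,"rz":0,"grip":1},{"dx":0,"dy":0,"dz":-0.04,"rx":0,"ry":0,"rz":0,"grip":1},{"dx":0,"dy":0,"dz":-0.04,"rx":0,"ry":0,"rz":0,"grip":1}]'
python3 - <<'E'
from h import *
i1,c1=snap('wrist','w2');i2,c2=snap('side','side2')
o=np.zeros((600,800,3),np.uint8)
o[:300,:400]=cv2.resize(i1,(400,300))[:,:,::-1]
o[:480,400:800]=cv2.resize(i2[170:350,250:400],(400,480),interpolation=cv2.INTER_CUBIC)[:,:,::-1]
cv2.imwrite('pics/c3.png',o)
E
```

```text
clock: 7.75
eef_pos: [528.1, 71.6, 189.6]
tool_rot: [-3.141, -0.004, 1.805]
force: [-0.1, -1.0, 0.2]
width: -0.1
gripper_force: 0.0
clock: 8.38
eef_pos: [529.5, 65.0, 173.8]
tool_rot: [3.141, 0.0, 1.796]
force: [0.2, 0.1, 0.2]
width: -0.0
gripper_force: 0.0
```

View pics/c3.png

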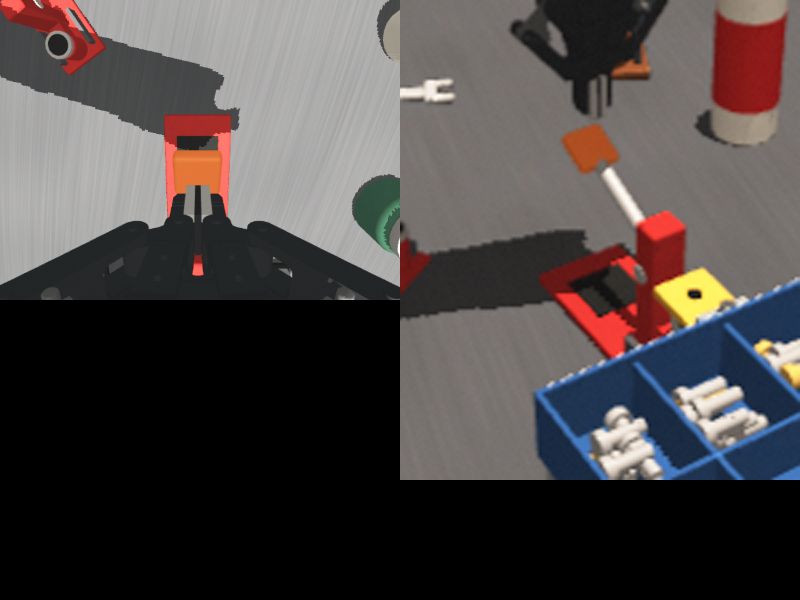

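The side view shows the saddle hidden under the yellow plate at crop (694,293), the tower top at (660,220), and the closed fingers right above the orange pad. I'll check the tower position, then start the press.

```bash
python3 - <<'E'
from h import *
print(px(load('side'),[(347.2,252.2)],130), 'expect 551.3,-31.3')
E
python3 -m creep '[{"dx":0,"dy":0,"dz":-0.035,"rx":0,"ry":0,"rz":0,"grip":1},{"dx":0,"dy":0,"dz":-0.065,"rx":0,"ry":0,"rz":0,"grip":1},{"dx":0,"dy":0.004,"dz":-0.085,"rx":0,"ry":0,"rz":0,"grip":1},{"dx":-0.002,"dy":0.01,"dz":-0.1,"rx":0,"ry":0,"rz":0,"grip":1},{"dx":-0.0037,"dy":0.0163,"dz":-0.119,"rx":0,"ry":0,"rz":0,"grip":1}]'
```

```text
[[553.71463088 -26.97033043 130.        ]] expect 551.3,-31.3
clock: 9.1
eef_pos: [527.8, 71.3, 125.8]
tool_rot: [-3.142, 0.001, 1.796]
force: [-0.7, -3.2, 2.9]
width: -0.3
gripper_force: 1.8
```

```bash
python3 -m creep '[{"dx":-0.001,"dy":0.004,"dz":-0.025,"rx":0,"ry":0,"rz":0,"grip":1},{"dx":-0.0017,"dy":0.0073,"dz":-0.05,"rx":0,"ry":0,"rz":0,"grip":1},{"dx":-0.0017,"dy":0.0073,"dz":-0.0725,"rx":0,"ry":0,"rz":0,"grip":1},{"dx":-0.0016,"dy":0.007,"dz":-0.095,"rx":0,"ry":0,"rz":0,"grip":1},{"dx":-0.0006,"dy":0.0025,"dz":-0.115,"rx":0,"ry":0,"rz":0,"grip":1}]'
python3 -m creep '[{"dx":0,"dy":0,"dz":-0.003,"rx":0,"ry":0,"rz":0,"grip":1},{"dx":0,"dy":0,"dz":-0.005,"rx":0,"ry":0,"rz":0,"grip":1},{"dx":0,"dy":0,"dz":-0.005,"rx":0,"ry":0,"rz":0,"grip":1},{"dx":0,"dy":0,"dz":-0.005,"rx":0,"ry":0,"rz":0,"grip":1},{"dx":0,"dy":0,"dz":-0.005,"rx":0,"ry":0,"rz":0,"grip":1}]'
python3 - <<'E'
from h import *
i2,c2=snap('side','side3')
cv2.imwrite('pics/c4.png',cv2.resize(i2[170:390,250:440],None,fx=3,fy=2.7,interpolation=cv2.INTER_CUBIC)[:,:,::-1])
print(ctrl.read_state()['force'])
E
```

```text
clock: 9.72
eef_pos: [527.7, 72.4, 80.2]
tool_rot: [3.141, 0.0, 1.796]
force: [-2.2, -0.9, 10.8]
width: -0.2
gripper_force: 5.3
clock: 10.35
eef_pos: [527.7, 72.3, 79.5]
tool_rot: [3.141, 0.0, 1.795]
force: [-4.0, -2.7, 20.8]
width: -0.4
gripper_force: 9.7
[-4.75997721 -1.6396738  20.62830099]
```

View pics/c4.png

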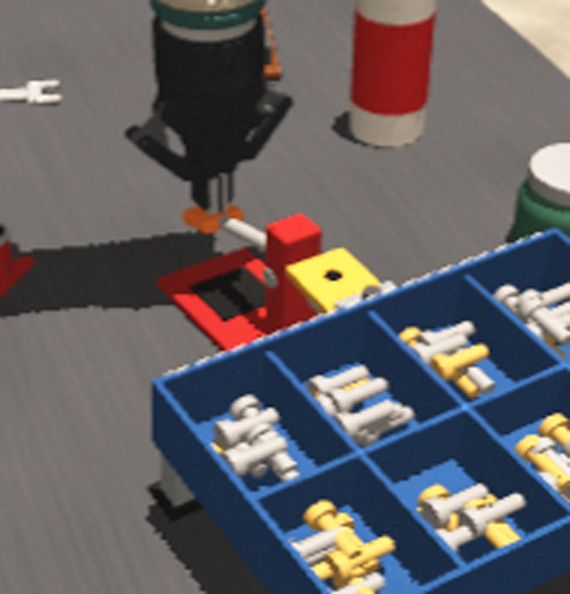

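```bash
python3 - <<'E'
from h import *
c=load('side');u=np.array([.223,-.975])
t0,t1=px(c,[(347.6,253.3),(348.4,254.9)],130)[:,:2]
d0,d1=px(c,[(359.9,279.9)],94)[0,:2],px(c,[(360.7,271.6)],114)[0,:2]
print(t0,t1,d0,d1)
for t,d in((t0,d0),(t1,d1)): print('saddle-pad',t+50*u-d,(t+50*u-d)@u)
E
```

```text
[553.17190895 -30.57847498] [552.79473914 -35.934345  ] [562.4478978  -75.30133958] [563.87674    -74.21013813]
saddle-pad [ 1.87401115 -4.0271354 ] 4.3443615059032465
saddle-pad [  0.06799914 -10.47420688] 10.227515512966535
```

```bash
python3 - <<'E'
from h import *
i1,c1=snap('top','top3')
o=np.zeros((600,800,3),np.uint8)
R=lambda im,f:cv2.resize(im,None,fx=f,fy=f,interpolation=cv2.INTER_CUBIC)
a=cv2.imread('pics/side2.png')[240:290,330:380];b=cv2.imread('pics/side3.png')[240:290,330:380]
o[:300,:300]=R(a,6);o[300:600,:300]=R(b,6)
o[:250,300:800]=R(cv2.imread('pics/top1.png')[195:245,340:440],5)
o[300:600,300:800]=R(i1[190:250,340:440,::-1],5)
cv2.imwrite('pics/c5.png',o)
c=load('side');print(proj(c,[[551.3,-31.3,130],[562,-75.4,94],[563.8,-83.2,114],[562,-75.4,114]]))
print(proj(c1,[[551.3,-31.3,130],[562,-75.4,94],[563.8,-83.2,114],[562,-75.4,114]]))
E
```

```text
[[346.85191266 253.70434611]
 [359.70789358 279.98112885]
 [362.44066589 274.42724943]
 [360.03844735 272.17946521]]
[[367.94157966 218.43887417]
 [384.97163946 218.37127616]
 [389.56334924 215.44537528]
 [386.21362478 216.13017   ]]
```

View pics/c5.png

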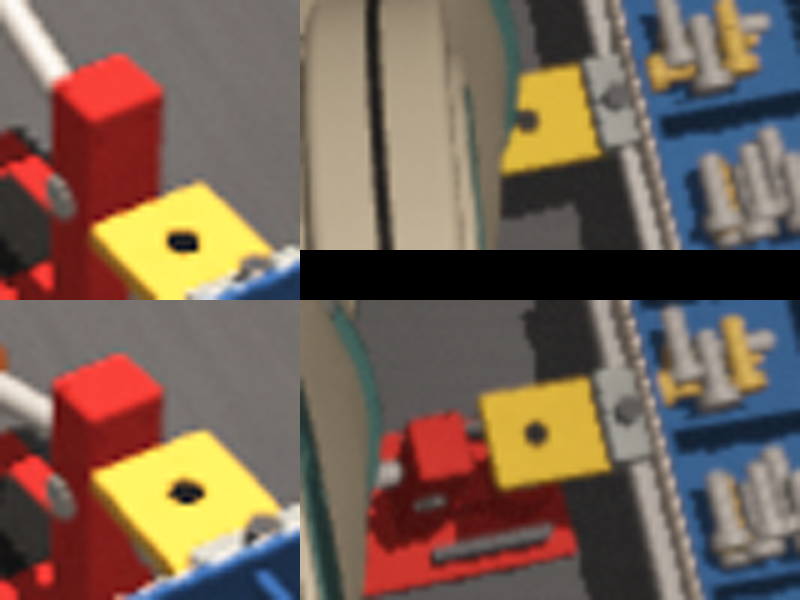

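Tower position is unchanged between the two side views at crop (108,89). The raised dot is at (536,433) in the top crop, so the offset is about 4 mm and the trial lift is good. Releasing slowly along the same arc.

```bash
python3 -m creep '[{"dx":0,"dy":0.002,"dz":0.015,"rx":0,"ry":0,"rz":0,"grip":1},{"dx":-0.001,"dy":0.004,"dz":0.0325,"rx":0,"ry":0,"rz":0,"grip":1},{"dx":-0.001,"dy":0.005,"dz":0.05,"rx":0,"ry":0,"rz":0,"grip":1},{"dx":-0.001,"dy":0.005,"dz":0.07,"rx":0,"ry":0,"rz":0,"grip":1},{"dx":-0.0003,"dy":0.002,"dz":0.095,"rx":0,"ry":0,"rz":0,"grip":1}]'
python3 -m creep '[{"dx":0.001,"dy":-0.004,"dz":0.025,"rx":0,"ry":0,"rz":0,"grip":1},{"dx":0.003,"dy":-0.01,"dz":0.05,"rx":0,"ry":0,"rz":0,"grip":1},{"dx":0.0045,"dy":-0.02,"dz":0.0725,"rx":0,"ry":0,"rz":0,"grip":1},{"dx":0.0045,"dy":-0.02,"dz":0.1,"rx":0,"ry":0,"rz":0,"grip":1},{"dx":0.0045,"dy":-0.02,"dz":0.1,"rx":0,"ry":0,"rz":0,"grip":1}]'
python3 - <<'E'
from h import *
i1,c1=snap('top','top4');i2,c2=snap('side','side4')
o=np.zeros((600,800,3),np.uint8)
R=lambda im,f:cv2.resize(im,None,fx=f,fy=f,interpolation=cv2.INTER_CUBIC)
o[:510,:300]=R(i2[205:290,330:380,::-1],6)
o[:300,300:800]=R(i1[190:250,340:440,::-1],5)
o[300:600,300:800]=R(i2[190:290,290:457,::-1],3)[:,:500]
cv2.imwrite('pics/c6.png',o)
E
```

```text
clock: 11.08
eef_pos: [527.4, 73.1, 116.2]
tool_rot: [-3.141, 0.001, 1.796]
force: [-0.9, -2.1, 5.1]
width: -0.2
gripper_force: 2.8
clock: 11.7
eef_pos: [529.9, 66.5, 156.9]
tool_rot: [3.14, -0.001, 1.797]
force: [0.5, 0.2, -0.8]
width: 0.1
gripper_force: 0.0
```

View pics/c6.png

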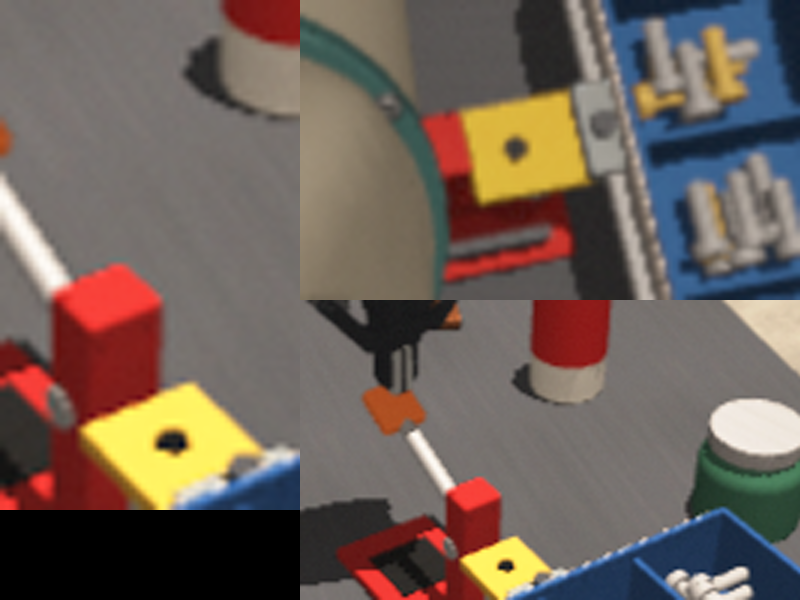

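```bash
python3 - <<'E'
from h import *
u=np.array([.223,-.975]);cs=load('side');ct=load('top')
q=lambda x,y,f,x0,y0:((x+.5)/f-.5+x0,(y+.5)/f-.5+y0)
for n,c,a,b,t in(('side',cs,q(184,242,6,330,240),q(172,441,6,330,205),q(108,298,6,330,205)),('top',ct,q(87,70,5,368,205),q(216,148,5,340,190),q(141,147,5,340,190))):
    A,B=px(c,[a,b],94)[:,:2];T=px(c,[t],130)[0,:2];print(n,A,B,'moved',(B-A)@u,'tower',T,'offset',T+50*u-B,(T+50*u-B)@u)
E
```

```text
side [563.07669958 -75.57800069] [561.45859531 -69.14512223] moved -6.632893754125122 tower [552.02988692 -33.43537623] offset [  1.72129161 -13.04025401] 13.098095685548046
top [561.4425331  -75.45984091] [559.87390737 -70.23984287] moved -5.439301628053234 tower [549.97378498 -30.97210755] offset [ 1.24987761 -9.48226468] 9.523930773963778
```

The stand has crept about 6 mm towards the jack, so the saddle-to-pad offset is now about 10–13 mm against a limit of 14. I'll regrip the tower and pull the jack back about 8 mm before the final press.

```bash
python3 -m creep '[{"dx":0,"dy":0,"dz":0.05,"rx":0,"ry":0,"rz":0,"grip":-1},{"dx":0.014,"dy":-0.06,"dz":0.05,"rx":0,"ry":0,"rz":0,"grip":-1},{"dx":0.035,"dy":-0.15,"dz":0.05,"rx":0,"ry":0,"rz":0,"grip":-1},{"dx":0.055,"dy":-0.242,"dz":0.05,"rx":0,"ry":0,"rz":0,"grip":-1},{"dx":0.055,"dy":-0.242,"dz":0.05,"rx":0,"ry":0,"rz":0,"grip":-1}]'
python3 -m creep '[{"dx":0,"dy":0,"dz":0,"rx":0,"ry":0,"rz":0,"grip":-1},{"dx":0,"dy":0,"dz":-0.05,"rx":0,"ry":0,"rz":0,"grip":-1},{"dx":0,"dy":0,"dz":-0.12,"rx":0,"ry":0,"rz":0,"grip":-1},{"dx":0,"dy":0,"dz":-0.195,"rx":0,"ry":0,"rz":0,"grip":-1},{"dx":0,"dy":0,"dz":-0.195,"rx":0,"ry":0,"rz":0,"grip":-1}]'
python3 -m creep '[{"dx":0,"dy":0,"dz":0,"rx":0,"ry":0,"rz":0,"grip":0},{"dx":0,"dy":0,"dz":0,"rx":0,"ry":0,"rz":0,"grip":1},{"dx":0,"dy":0,"dz":0,"rx":0,"ry":0,"rz":0,"grip":1},{"dx":0,"dy":0,"dz":0,"rx":0,"ry":0,"rz":0,"grip":1},{"dx":0,"dy":0,"dz":0,"rx":0,"ry":0,"rz":0,"grip":1}]'
```

```text
clock: 12.42
eef_pos: [551.4, -34.8, 175.7]
tool_rot: [-3.141, 0.002, 1.791]
force: [0.0, 0.8, 0.7]
width: 85.1
gripper_force: 0.0
clock: 13.05
eef_pos: [549.2, -29.2, 96.2]
tool_rot: [-3.137, -0.002, 1.799]
force: [-0.8, 0.6, 0.4]
width: 85.6
gripper_force: 0.0
clock: 13.68
eef_pos: [551.4, -31.1, 99.1]
tool_rot: [3.141, -0.0, 1.796]
force: [-2.5, 0.2, 6.2]
width: 29.3
gripper_force: 60.5
```

```bash
python3 -m creep '[{"dx":0,"dy":0,"dz":0.006,"rx":0,"ry":0,"rz":0,"grip":1},{"dx":0,"dy":0,"dz":0.01,"rx":0,"ry":0,"rz":0,"grip":1},{"dx":-0.0023,"dy":0.01,"dz":0.01,"rx":0,"ry":0,"rz":0,"grip":1},{"dx":-0.0045,"dy":0.0195,"dz":0.01,"rx":0,"ry":0,"rz":0,"grip":1},{"dx":-0.0045,"dy":0.0195,"dz":0.01,"rx":0,"ry":0,"rz":0,"grip":1}]'
python3 -m creep '[{"dx":0,"dy":0,"dz":0,"rx":0,"ry":0,"rz":0,"grip":1},{"dx":0,"dy":0,"dz":-0.005,"rx":0,"ry":0,"rz":0,"grip":1},{"dx":0,"dy":0,"dz":-0.01,"rx":0,"ry":0,"rz":0,"grip":1},{"dx":0,"dy":0,"dz":-0.01,"rx":0,"ry":0,"rz":0,"grip":1},{"dx":0,"dy":0,"dz":-0.01,"rx":0,"ry":0,"rz":0,"grip":1}]'
python3 -m creep '[{"dx":0,"dy":0,"dz":0,"rx":0,"ry":0,"rz":0,"grip":0.3},{"dx":0,"dy":0,"dz":0,"rx":0,"ry":0,"rz":0,"grip":-0.2},{"dx":0,"dy":0,"dz":0,"rx":0,"ry":0,"rz":0,"grip":-0.2},{"dx":0,"dy":0,"dz":0,"rx":0,"ry":0,"rz":0,"grip":-0.2},{"dx":0,"dy":0,"dz":0.05,"rx":0,"ry":0,"rz":0,"grip":-0.2}]'
```

```text
clock: 14.3
eef_pos: [549.1, -22.5, 101.8]
tool_rot: [-3.141, -0.001, 1.797]
force: [0.6, -0.4, -7.9]
width: 29.5
gripper_force: 59.8
clock: 14.92
eef_pos: [549.5, -23.6, 99.1]
tool_rot: [3.141, -0.0, 1.796]
force: [-3.5, 0.1, 5.3]
width: 29.2
gripper_force: 61.8
clock: 15.55
eef_pos: [548.6, -23.2, 117.2]
tool_rot: [-3.139, -0.001, 1.796]
force: [-0.3, 0.1, 1.8]
width: 51.1
gripper_force: 0.0
```

```bash
python3 -m creep '[{"dx":0,"dy":0,"dz":0.1,"rx":0,"ry":0,"rz":0,"grip":-0.2},{"dx":0,"dy":0,"dz":0.18,"rx":0,"ry":0,"rz":0,"grip":1},{"dx":-0.02,"dy":0.1,"dz":0.18,"rx":0,"ry":0,"rz":0,"grip":1},{"dx":-0.055,"dy":0.242,"dz":0.18,"rx":0,"ry":0,"rz":0,"grip":1},{"dx":-0.055,"dy":0.242,"dz":0.18,"rx":0,"ry":0,"rz":0,"grip":1}]'
python3 -m creep '[{"dx":0,"dy":0,"dz":-0.02,"rx":0,"ry":0,"rz":0,"grip":1},{"dx":0,"dy":0,"dz":-0.04,"rx":0,"ry":0,"rz":0,"grip":1},{"dx":0,"dy":0,"dz":-0.04,"rx":0,"ry":0,"rz":0,"grip":1},{"dx":0,"dy":0,"dz":-0.04,"rx":0,"ry":0,"rz":0,"grip":1},{"dx":0,"dy":0,"dz":-0.04,"rx":0,"ry":0,"rz":0,"grip":1}]'
python3 -m creep '[{"dx":0,"dy":0,"dz":-0.035,"rx":0,"ry":0,"rz":0,"grip":1},{"dx":0,"dy":0,"dz":-0.065,"rx":0,"ry":0,"rz":0,"grip":1},{"dx":0,"dy":0.004,"dz":-0.085,"rx":0,"ry":0,"rz":0,"grip":1},{"dx":-0.002,"dy":0.01,"dz":-0.1,"rx":0,"ry":0,"rz":0,"grip":1},{"dx":-0.0037,"dy":0.0163,"dz":-0.119,"rx":0,"ry":0,"rz":0,"grip":1}]'
python3 -m creep '[{"dx":-0.001,"dy":0.004,"dz":-0.025,"rx":0,"ry":0,"rz":0,"grip":1},{"dx":-0.0017,"dy":0.0073,"dz":-0.05,"rx":0,"ry":0,"rz":0,"grip":1},{"dx":-0.0017,"dy":0.0073,"dz":-0.0725,"rx":0,"ry":0,"rz":0,"grip":1},{"dx":-0.0016,"dy":0.007,"dz":-0.095,"rx":0,"ry":0,"rz":0,"grip":1},{"dx":-0.0006,"dy":0.0025,"dz":-0.115,"rx":0,"ry":0,"rz":0,"grip":1}]'
python3 -m creep '[{"dx":0,"dy":0,"dz":-0.003,"rx":0,"ry":0,"rz":0,"grip":1},{"dx":0,"dy":0,"dz":-0.005,"rx":0,"ry":0,"rz":0,"grip":1},{"dx":0,"dy":0,"dz":-0.005,"rx":0,"ry":0,"rz":0,"grip":1},{"dx":0,"dy":0,"dz":-0.005,"rx":0,"ry":0,"rz":0,"grip":1},{"dx":0,"dy":0,"dz":-0.005,"rx":0,"ry":0,"rz":0,"grip":1}]'
python3 - <<'E'
from h import *
i1,c1=snap('top','top5');i2,c2=snap('side','side5')
o=np.zeros((600,800,3),np.uint8)
R=lambda im,f:cv2.resize(im,None,fx=f,fy=f,interpolation=cv2.INTER_CUBIC)
o[:510,:300]=R(i2[205:290,330:380,::-1],6)
o[:300,300:800]=R(i1[190:250,340:440,::-1],5)
o[300:600,300:800]=R(i2[190:340,290:540,::-1],2)[:,:500]
cv2.imwrite('pics/c7.png',o)
E
```

```text
clock: 16.18
eef_pos: [526.2, 79.7, 189.9]
tool_rot: [-3.141, -0.004, 1.806]
force: [-0.3, -0.5, 0.8]
width: 0.0
gripper_force: 0.0
clock: 16.8
eef_pos: [527.7, 73.1, 174.2]
tool_rot: [3.141, 0.0, 1.796]
force: [0.3, -0.2, -0.1]
width: -0.0
gripper_force: 0.0
clock: 17.42
eef_pos: [526.0, 79.5, 126.2]
tool_rot: [-3.142, 0.001, 1.796]
force: [0.2, -2.5, 4.2]
width: 0.1
gripper_force: 1.8
clock: 18.05
eef_pos: [525.8, 80.7, 80.6]
tool_rot: [3.141, 0.0, 1.796]
force: [-2.2, -0.9, 10.2]
width: -0.0
gripper_force: 5.3
clock: 18.68
eef_pos: [525.9, 80.5, 79.5]
tool_rot: [3.141, 0.0, 1.796]
force: [-3.7, -1.2, 17.7]
width: -0.2
gripper_force: 8.0
```

View pics/c7.png

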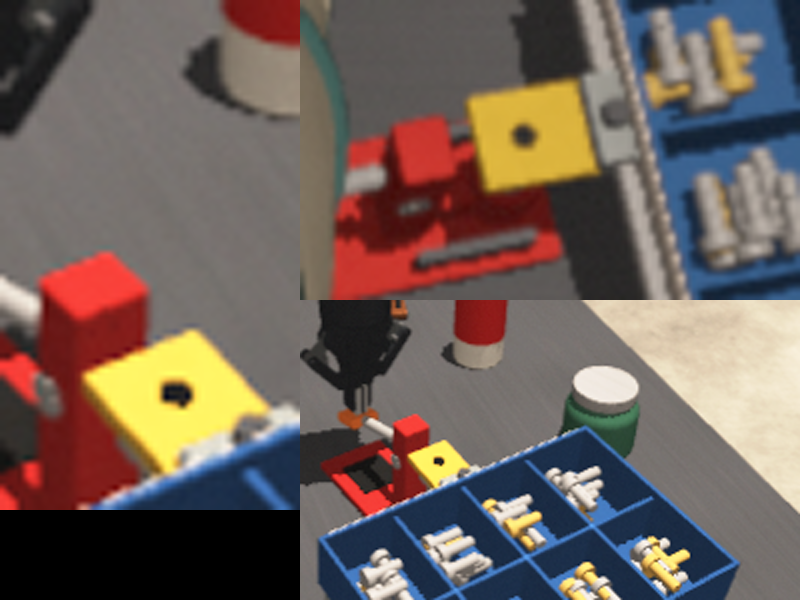

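```bash
python3 - <<'E'
from h import *
u=np.array([.223,-.975]);cs=load('side');ct=load('top')
q=lambda x,y,f,x0,y0:((x+.5)/f-.5+x0,(y+.5)/f-.5+y0)
for n,c,b,t in(('side',cs,q(177,394,6,330,205),q(94,286,6,330,205)),('top',ct,q(225,136,5,340,190),q(124,149,5,340,190))):
    B=px(c,[b],113)[0,:2];T=px(c,[t],130)[0,:2];d=T+50*u-B;print(n,B,T,'off',d,d@u)
E
```

```text
side [562.95574892 -68.25459878] [549.9962633  -25.81098614] off [-1.80948562 -6.30638736] 5.745212383602349
top [560.59364694 -71.78188762] [548.88143553 -23.23512225] off [-0.56221141 -0.20323462] 0.07278061188697553
```

The final view shows the handle down under the fingers and the tray's near side raised. The dot is at (525,136) in the top crop. The saddle-to-pad offset measures 0–6 mm across the two cameras, well inside 14 mm. Handing in.

```bash
python3 -c "
from cell import ctrl
print(ctrl.finish_job())"
```

```text
the job is handed in; nothing more can be done
None
```

The job is handed in, with the verdict not shown to me: the jack is under the lift pad (0–6 mm off by camera), the trial stroke is done, and the fingers hold the handle at its stop at about 18 N with the near side raised; the stand crept about 6 mm during the trial, so I re-seated the jack before the final press.

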